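# Dry-fit the loose parts of a dismantled gilded frame

### The job

The three gilded ornaments lie in each other's seats: swap them round so that each rests flat in the middle of the seat of its own shape (the leaf lengthwise), setting one down on the middle of the empty felt pad and letting go of it there to free a seat. When all three are in place, and only then, push the pale wooden fillet upright down into the open joint between the two rail ends, fully home and with its length centred along the gap. Do not knock over the small glass jar that stands among the parts.

Things in the scene. Friction and masses are not known exactly. Their poses are not given: they have to be found in the camera images.
- rosette: Round carved ornament of gilt wood: a dark disc 56 mm across and 14 mm thick with a ring of small gilt beads, on it a gilt round boss 36 mm across, 44 mm high in all (the boss is straight-sided from 14 to 40 mm). Origin: centre of its underside, z up. 85 to 170 g. At the start it lies flat in a seat that is not its own.
- square_boss: Square carved ornament of gilt wood: a dark slab 52 x 52 mm and 14 mm thick, on it a gilt square block 36 x 36 mm, sides parallel to the slab's, 44 mm high in all. Origin: centre of its underside; x and y square to its sides, z up. 90 to 185 g. At the start it lies flat in a seat that is not its own.
- leaf: Long leaf-shaped carved ornament of gilt wood: a dark slab 84 mm long (x), 32 mm wide (y), narrowing to 22 mm near both ends, 14 mm thick, on it a gilt spine 56 mm long (x) and 18 mm wide (y), 44 mm high in all. Origin: centre of its underside; x along its length, z up; both ends are alike. 70 to 140 g. At the start it lies flat in a seat that is not its own.
- round_seat: The rosette's own seat: a round shallow wooden block of the dismantled frame, 108 mm across, with a raised beaded rim 6 mm wide; inside 96 mm across. The inner floor is 6 mm and the rim 12 mm above the bench. Fixed. Origin: centre of its underside, on the bench.
- square_seat: The square boss's own seat: a square shallow wooden block of the frame, 96 x 96 mm, with a raised beaded rim 6 mm wide; inside 84 x 84 mm. Inner floor 6 mm, rim 12 mm above the bench. Fixed. Origin: centre of its underside, on the bench; x and y square to its sides.
- long_seat: The leaf's own seat: an oblong shallow wooden block of the frame, 124 mm (x) by 76 mm (y), with a raised beaded rim 6 mm wide; inside 112 x 64 mm, so that the leaf fits only lengthwise. Inner floor 6 mm, rim 12 mm above the bench. Fixed. Origin: centre of its underside, on the bench; x along its length.
- felt_pad: Flat blue felt pad, 110 x 110 mm, 6 mm thick, empty at the start: the free spot. Fixed. Origin: centre of its underside, on the bench (its top is 6 mm higher).
- fillet: Plain pale wooden spacer block, ungilded, standing upright on the bench: 24 mm thick (x), 60 mm long (y), 56 mm high. Origin: centre of its underside; z up; both ways round are alike. 40 to 85 g.
- open_joint: Two wooden rail ends fixed on a plywood board (126 x 64 mm, 6 mm thick), an open gap between them. Rails 52 mm long along the gap (y), tops 34 mm above the bench. Gap 28 mm wide (x), flared to 44 mm over its top 8 mm, open above and at both ends; its floor is the board. The fillet goes in with its 24 mm thickness across the gap. Origin: on the bench under the gap's middle; y along the gap.
- jar: Small closed glass jar with a green lid, 44 mm across and 65 mm high, standing on the bench among the task's things (the larger jars stand off to the side). Loose. Origin: centre of its underside.
Things that resemble listed ones, but are neither listed nor needed, are in the scene too. Leave any pink or purple look-alike of the fillet alone. Leave any red look-alike of the long_seat alone.

How it is judged:
By the outcome, as a careful person would: the job done as asked, in the order asked, and still so for the second after the job is handed in, with the robot touching nothing.
It also fails if it takes over 120 s, if anything falls off the work surface, if the arm or the gripper's body presses on something with over 40 N, if the wrist force passes 120 N, or if a joint passes its speed limit or range.

### The arm

A 6-joint arm with a two-finger parallel gripper is mounted at the origin on the work surface. World frame = base frame: x ahead of the robot, y to its left, z up, the work surface at z = 0. Lengths are in m, angles in rad, forces in N, time in s.
With the tool pointing down it reaches from about 0.3 to 0.775 m from the base axis. Payload 14.6 kg.
Tool frame: the origin (TCP) lies at the very end of the fingers, on their centre line; the grasp point (between the pads) lies 19 mm behind it; z points along the fingers, y is the direction in which the jaws open and shut (so a half turn about z gives the same grasp; the last joint's range is limited). The gripper opens to 85 mm and grips with 20 to 120 N. Pads are 22 mm wide; open, the fingers measure 114 mm over their backs; the gripper's body (76 mm by 85 mm) begins 54 mm behind the grasp point. The pads swing forward as they close: fully open they stand 13 mm farther back than shut.
Start: joints at [-1.292, 0.3, 1.521, -0, 1.321, -0.067], TCP at [0.186, -0.517, 0.231] pointing down, gripper open.
Joint ranges: [-3.03, 3.03], [-0.79, 2.21], [0.23, 2.52], [-1.04, 4.18], [0, 3.07], [-2.55, 2.55]. Speed limits (rad/s): [2.22, 2.22, 2.57, 3.14, 3.14, 3.14].

### API

Orientations are given as a 3x3 rotation matrix whose columns are the frame's x, y, z axes.
In Python, from cell import bot, camera, calibration gives the robot as it stands.
- The arm moves only by the tool play_rows, never from a script. Its argument "commands" is a list of rows, each a list of 3 entries, a list of its own where there are three numbers: the shift along the world's x, y, z in m, then the turn, a rotation vector about the world's x, y, z in rad, then the finger opening in m, from 0 to 0.0854. A call has 1 to 20 rows; each row shifts and turns the commanded pose from where the row before left it; what a row does not reach is not made up. A row lasts 1/10 s, in which the tool goes at most 50 mm and 8.59 degrees, less where a joint would pass 70% of its speed; a pose out of reach is approached as far as the arm can. A call is refused whole if a number of a shift passes 0.05 or a number of a turn 0.15, either way. A call with a gripper value outside its range is refused whole. The fingers move at their own pace and stop on an object; the grip force is fixed at half the most. Time passes only in rows, so rows that do not move let the fingers close. It gives the time, the measured TCP pose, the force and the opening at its end, in the units of the state.
- bot.sense(): the state, without advancing time (a new reading comes with each control period).
- camera(name): name is "scene" or "side" or "wrist"; returns the picture (480x640x3 uint8, blue, green, red); there is no depth.
- calibration(name): a dict with "fx", "fy", "cx", "cy" (pixels), "position" and "orientation" of the camera in the world. Camera axes: x right, y down, z forward; pixel columns grow to the right and rows downward; lengths in m; the calibration is good to about 2 mm. A picture is of the moment at which its call begins: read the wrist's pose just before it. calibration takes no time and is no camera call; for the wrist camera it gives the pose at the moment of the call.
- bot.sign_off(): hands the job in, once; it reports no verdict.
The state is a dict: "time_s": time; "joints": joint angles; "joint_velocities": joint speeds; "joint_efforts": joint torques, N m; "ee_pos": TCP position; "tool_rot": TCP orientation; "force": force on the tool from outside, world axes, zero at the start; "torque": the same for the moment, N m; "gripper_width": finger opening in m.
Only numpy, scipy, OpenCV 4.12 (cv2) and the standard library are available. Lean on these libraries where they do the work, as an engineer would, in place of code of your own. Each camera call takes 0.05 s, during which the arm holds its last target. There are 200 camera calls.

## Working session

There is one attempt and no reset: what is moved stays moved. The work goes in short steps, Python scripts to look and compute and a tool call to move; the robot and the scene stay as the last step left them, time stands still between calls to the robot, and variables do not carry over. Pictures are saved under pics/ and viewed, about 12 in all and at most 16, crops included, and the job is handed in when it is done.

Besides the shell and the picture viewer there is one more tool, called after "Call:" as name(argument=value, ...), one argument or row to a line, values as JSON. play_rows: Moves the arm, as the interface text tells. Its arguments: {"type":"object","properties":{"commands":{"type":"array","items":{"type":"array"}}},"required":["commands"]}

```bash
ls; mkdir -p pics; python3 - <<'E'
from cell import bot,camera,calibration
import cv2
print(bot.sense())
for n in("scene","side"):
    c=calibration(n);print(n,c)
    cv2.imwrite(f"pics/{n}0.png",camera(n))
E
```

```text
pics
{'time_s': 0.0, 'joints': array([-1.29158034e+00,  3.00479381e-01,  1.52158467e+00,  8.87731416e-06,
        1.32071356e+00, -6.65914298e-02]), 'joint_velocities': array([ 0.00011641,  0.00132651,  0.00080724,  0.0010633 , -0.00021966,
       -0.00074514]), 'joint_efforts': array([ 2.38053362e-03, -5.43494546e+01, -3.61787474e+01, -3.96222003e-05,
        4.04961960e-03, -5.31340135e-06]), 'ee_pos': array([ 0.186364  , -0.51721073,  0.23071526]), 'tool_rot': array([[ 9.40802840e-01,  3.38954149e-01, -3.18308920e-04],
       [ 3.38954287e-01, -9.40802152e-01,  1.14143748e-03],
       [ 8.74292523e-05, -1.18175980e-03, -9.99999298e-01]]), 'force': array([-0.15587407, -0.98038301, -0.82801758]), 'torque': array([-0.00982331,  0.01145075,  0.00802504]), 'gripper_width': 0.08528570130865684}
scene {'fx': 593.9813472005378, 'fy': 593.9813472005378, 'cx': 307.2367689924801, 'cy': 229.73719275310128, 'position': array([1.14233636, 0.14393041, 0.74565637]), 'orientation': array([[-0.25754432,  0.66684671, -0.69927562],
       [ 0.96619583,  0.18647689, -0.17802243],
       [ 0.01168507, -0.72148586, -0.69233057]])}
side {'fx': 613.9748257165493, 'fy': 613.9748257165493, 'cx': 310.3271709000061, 'cy': 244.90320258956942, 'position': array([0.01774754, 0.46795529, 0.85452592]), 'orientation': array([[-0.75814739, -0.503019  ,  0.4149511 ],
       [-0.65198413,  0.57365477, -0.49581942],
       [ 0.01136791, -0.64644573, -0.76287528]])}
```

View pics/scene0.png

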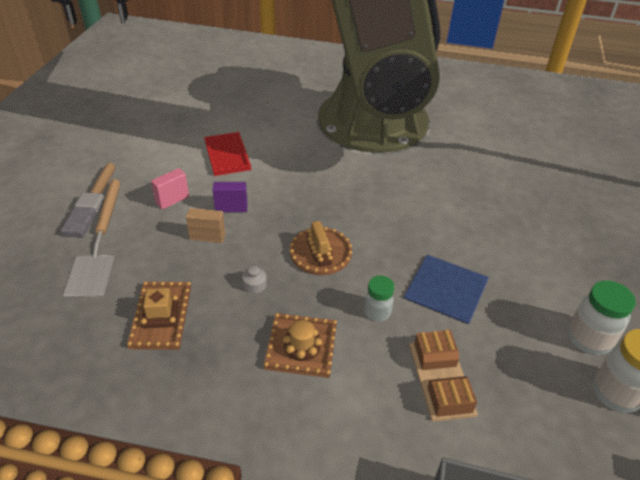

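View pics/side0.png

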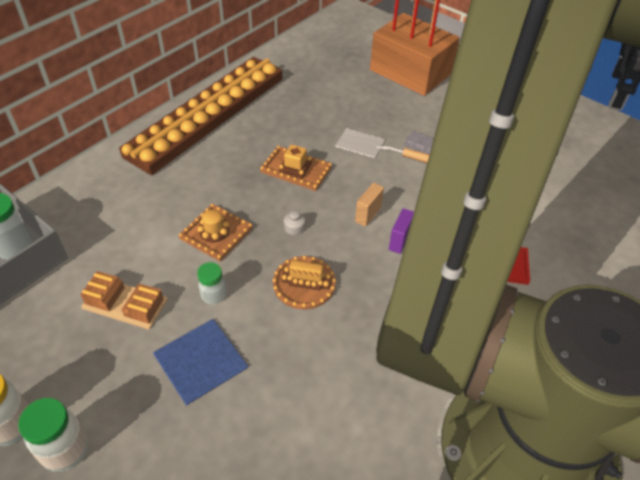

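The leaf lies in the round seat (321,247), the rosette in the square seat (302,343) and the square boss in the long seat (160,313). The pad is at (447,288), the joint at (443,375), the fillet at (206,226) and the jar at (380,298). The side view agrees. Next I'll get rough positions.

```bash
cat > h.py <<'E'
from cell import bot,camera,calibration
import cv2,numpy as np
def ray(c,uv,z):
    uv=np.atleast_2d(uv).astype(float)
    d=np.c_[(uv[:,0]-c["cx"])/c["fx"],(uv[:,1]-c["cy"])/c["fy"],np.ones(len(uv))]@np.array(c["orientation"]).T
    p=np.array(c["position"]);return p+d*((z-p[2])/d[:,2])[:,None]
def proj(c,P):
    q=(np.atleast_2d(P)-c["position"])@np.array(c["orientation"])
    return np.c_[q[:,0]/q[:,2]*c["fx"]+c["cx"],q[:,1]/q[:,2]*c["fy"]+c["cy"]]
E
python3 - <<'E'
from h import *
c=calibration("scene")
for n,uv,z in [("round",(321,249),.012),("square",(302,345),.012),("long",(161,314),.012),("pad",(447,288),.006),("joint",(444,375),.03),("fillet",(206,215),.056),("jar",(380,285),.065),("knob",(255,279),.02),("purple",(230,190),.05)]:
    print(n,ray(c,uv,z)[0].round(3))
c=calibration("wrist");s=bot.sense();print(s["tool_rot"].T@(c["position"]-s["ee_pos"]),(s["tool_rot"].T@c["orientation"]).round(3),c["fx"])
E
```

```text
round [ 0.441 -0.009  0.012]
square [0.642 0.011 0.012]
long [ 0.644 -0.214  0.012]
pad [0.467 0.21  0.006]
joint [0.65  0.218 0.03 ]
fillet [ 0.457 -0.21   0.056]
jar [0.542 0.106 0.065]
knob [ 0.544 -0.095  0.02 ]
purple [ 0.377 -0.197  0.05 ]
[ 0.08362565  0.00016744 -0.1427776 ] [[-0.    -0.944 -0.33 ]
 [ 1.    -0.     0.   ]
 [-0.    -0.33   0.944]] 394.7085456741762
```

Call:
play_rows(
  commands=[
    [[0.021,0.0275,0.006],[0,0,-0.0173],0.085],
    [[0.021,0.0275,0.006],[0,0,-0.0173],0.085],
    [[0.021,0.0275,0.006],[0,0,-0.0173],0.085],
    [[0.021,0.0275,0.006],[0,0,-0.0173],0.085],
    [[0.021,0.0275,0.006],[0,0,-0.0173],0.085],
    [[0.021,0.0275,0.006],[0,0,-0.0173],0.085],
    [[0.021,0.0275,0.006],[0,0,-0.0173],0.085],
    [[0.021,0.0275,0.006],[0,0,-0.0173],0.085],
    [[0.021,0.0275,0.006],[0,0,-0.0173],0.085],
    [[0.021,0.0275,0.006],[0,0,-0.0173],0.085],
    [[0.021,0.0275,0.006],[0,0,-0.0173],0.085],
    [[0.021,0.0275,0.006],[0,0,-0.0173],0.085],
    [[0.021,0.0275,0.006],[0,0,-0.0173],0.085],
    [[0.021,0.0275,0.006],[0,0,-0.0173],0.085],
    [[0.021,0.0275,0.006],[0,0,-0.0173],0.085],
    [[0.021,0.0275,0.006],[0,0,-0.0173],0.085],
    [[0.021,0.0275,0.006],[0,0,-0.0173],0.085],
    [[0.021,0.0275,0.006],[0,0,-0.0173],0.085],
    [[0.021,0.0275,0.006],[0,0,-0.0173],0.085],
    [[0,0,0],[0,0,0],0.085],
  ],
)

```text
time_s: 2.1
ee_pos: [0.5868, 0.0079, 0.3448]
tool_rot: [[1.0, 0.02, -0.0], [0.02, -1.0, 0.001], [-0.0, -0.001, -1.0]]
force: [-1.1, -0.4, -0.1]
gripper_width: 0.0851
```

```bash
python3 - <<'E'
from h import *
import pickle
c=calibration("wrist");im=camera("wrist");s=bot.sense();print(s["ee_pos"],s["tool_rot"].round(4),s["joints"].round(2),s["joint_velocities"].round(3))
pickle.dump((c,im),open("w1.pkl","wb"))
cv2.imwrite("pics/w1.png",cv2.resize(im,(800,600)))
E
```

```text
[0.58592507 0.00639602 0.34451665] [[ 9.998e-01  1.930e-02 -1.100e-03]
 [ 1.930e-02 -9.998e-01  1.000e-04]
 [-1.100e-03 -1.000e-04 -1.000e+00]] [-0.05  0.33  1.23  0.    1.59  1.5 ] [-0.04  -0.026  0.041 -0.004 -0.006 -0.024]
```

View pics/w1.png

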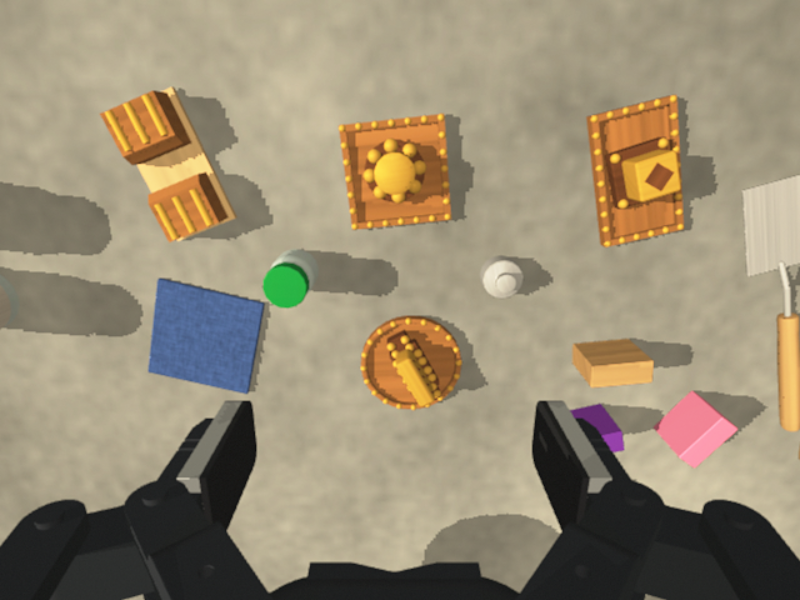

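Seen from above: square seat with rosette around (395,172), long seat with square boss around (640,170), round seat with leaf around (411,362), pad (207,335), joint (170,165), fillet (613,362), jar (287,285). Now contours.

```bash
cat > m.py <<'E'
from h import *
import pickle
c,im=pickle.load(open("w1.pkl","rb"))
hsv=cv2.cvtColor(im,cv2.COLOR_BGR2HSV);H,S,V=cv2.split(hsv)
def blob(m,near):
    m=cv2.morphologyEx(m.astype(np.uint8)*255,cv2.MORPH_CLOSE,np.ones((3,3)))
    cs=[k for k in cv2.findContours(m,cv2.RETR_EXTERNAL,cv2.CHAIN_APPROX_NONE)[0] if cv2.contourArea(k)>25]
    return min(cs,key=lambda k:-cv2.pointPolygonTest(k,near,True))
def rect(k,z):
    p=ray(c,k[:,0,:],z)[:,:2].astype(np.float32)
    (x,y),(w,h),a=cv2.minAreaRect(cv2.convexHull(p*1000))
    return np.round([x,y,w,h,a],1)
wood=(S>110)&(H<30)
yel=(S>110)&(H>=18)&(H<32)&(V>120)
D=.8
def P(a,b):return (a*D,b*D)
print("square",rect(blob(wood,P(395,200)),.012))
print("long",rect(blob(wood,P(620,200)),.012))
k=blob(wood,P(380,385));print("round",rect(k,.012))
print("pad",rect(blob((H>95)&(H<125)&(S>80),P(207,335)),.006))
for n,q,z in[("fillet",(613,350),.056)]:
    print(n,rect(blob((S>70)&(H<30)&(V>60),P(*q)),z), hsv[int(q[1]*D),int(q[0]*D)],hsv[int(375*D),int(q[0]*D)])
for q in [(395,172),(650,170),(410,362),(380,385),(360,210),(620,220)]: print(q,hsv[int(q[1]*D),int(q[0]*D)])
E
python3 m.py; python3 -c "
import cv2;im=cv2.imread('pics/w1.png')
a=[im[90:250,330:490],im[90:250,580:740],im[300:460,330:490],im[300:460,540:700],im[80:240,90:250],im[240:400,190:350]]
a=[cv2.resize(x,(266,266),interpolation=cv2.INTER_CUBIC) for x in a]
import numpy as np;cv2.imwrite('pics/w1c.png',np.vstack([np.hstack(a[:3]),np.hstack(a[3:])]))"
```

```text
square [632.3   5.9  96.8  96.7   7.1]
long [ 635.6 -219.3  125.3   80.6   15. ]
round [435.6 -13.9 107.4 109.6  85.7]
pad [458.8 205.5 108.4 109.2  76.7]
fillet [ 461.9 -206.9   50.8   79.8    6.8] [ 16 144 143] [ 18 141 238]
(395, 172) [ 21 185 246]
(650, 170) [ 21 186 247]
(410, 362) [ 18 188 198]
(380, 385) [ 14 176 224]
(360, 210) [ 14 176 138]
(620, 220) [ 14 179 217]
```

View pics/w1c.png

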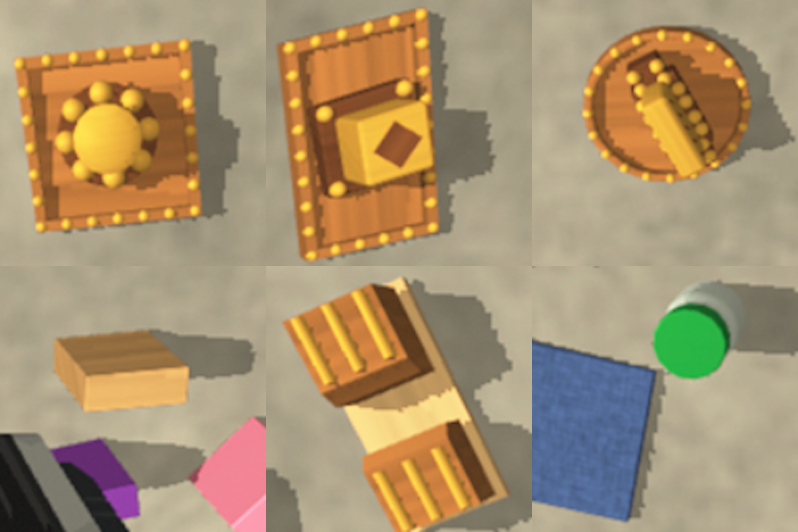

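Call:
play_rows(
  commands=[
    [[-0.015,-0.002,-0.0175],[0,0,0.05],0.085],
    [[-0.015,-0.002,-0.0175],[0,0,0.05],0.085],
    [[-0.015,-0.002,-0.0175],[0,0,0.05],0.085],
    [[-0.015,-0.002,-0.0175],[0,0,0.05],0.085],
    [[-0.015,-0.002,-0.0175],[0,0,0.05],0.085],
    [[-0.015,-0.002,-0.0175],[0,0,0.05],0.085],
    [[-0.015,-0.002,-0.0175],[0,0,0.05],0.085],
    [[-0.015,-0.002,-0.0175],[0,0,0.05],0.085],
    [[-0.015,-0.002,-0.0175],[0,0,0.05],0.085],
    [[-0.015,-0.002,-0.0175],[0,0,0.05],0.085],
    [[0,0,0],[0,0,0],0.085],
    [[0,0,0],[0,0,0],0.085],
  ],
)

```text
time_s: 3.35
ee_pos: [0.4356, -0.0154, 0.1709]
tool_rot: [[0.87, 0.493, 0.001], [0.493, -0.87, -0.0], [0.0, 0.0, -1.0]]
force: [-0.8, 0.0, -0.1]
gripper_width: 0.0849
```

```bash
cat >> h.py <<'E'
import pickle
def snap(n):
    s=bot.sense();c=calibration("wrist");im=camera("wrist")
    yaw=np.arctan2(s["tool_rot"][1,0],s["tool_rot"][0,0])
    print("tcp",s["ee_pos"].round(4),"yaw",yaw.round(4),"t",s["time_s"],"vmax",abs(s["joint_velocities"]).max().round(3))
    pickle.dump((c,im,s),open(n+".pkl","wb"));cv2.imwrite(f"pics/{n}.png",im);return c,im,s
E
python3 -c "
from h import *
snap('leaf1')"
```

```text
tcp [ 0.4356 -0.0154  0.1709] yaw 0.515 t 3.35 vmax 0.03
```

View pics/leaf1.png

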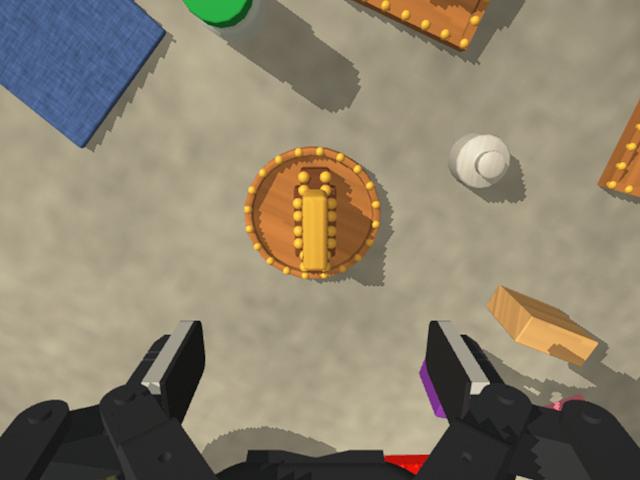

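The leaf (spine top about 302–327 × 190–271) lines up with the tool. The round seat centre is near (313,213).

```bash
cat >> h.py <<'E'
def hull(n,mask,near,z):
    c,im,s=pickle.load(open(n+".pkl","rb"))
    m=cv2.morphologyEx(mask(*cv2.split(cv2.cvtColor(im,cv2.COLOR_BGR2HSV))).astype(np.uint8)*255,cv2.MORPH_CLOSE,np.ones((3,3)))
    cs=[k for k in cv2.findContours(m,cv2.RETR_EXTERNAL,cv2.CHAIN_APPROX_NONE)[0] if cv2.contourArea(k)>25]
    k=min(cs,key=lambda k:-cv2.pointPolygonTest(k,near,True))
    return k,(ray(c,k[:,0,:],z)[:,:2]*1000).astype(np.float32)
wood=lambda H,S,V:(S>110)&(H<30)
blue=lambda H,S,V:(H>95)&(H<125)&(S>80)
pale=lambda H,S,V:(S>70)&(H<30)&(V>60)
E
python3 - <<'E'
from h import *
c,im,s=pickle.load(open("leaf1.pkl","rb"))
print("leaf",ray(c,[(314.5,190),(314.5,271),(302,230),(327,230),(314.5,230.5)],.05).round(4))
k,p=hull("leaf1",wood,(270,220),.012);print("round",cv2.minEnclosingCircle(p),cv2.fitEllipse(p))
print(proj(c,s["ee_pos"]))
c=calibration("scene");im=cv2.imread("pics/scene0.png")
pickle.dump((c,im,0),open("sc.pkl","wb"))
for q in[(300,370),(140,335),(321,260)]:
    k,p=hull("sc",wood,q,.012);print(cv2.minAreaRect(p))
k,p=hull("sc",blue,(447,288),.006);print(cv2.minAreaRect(p))
E
```

```text
leaf [[ 0.4605 -0.0009  0.05  ]
 [ 0.4086 -0.0303  0.05  ]
 [ 0.4315 -0.0073  0.05  ]
 [ 0.4401 -0.0225  0.05  ]
 [ 0.4355 -0.0151  0.05  ]]
round ((434.1148986816406, -13.493253707885742), 54.49744415283203) ((434.4070129394531, -13.365921974182129), (106.5547103881836, 107.2849349975586), 126.48052215576172)
[[315.03834702 319.39122913]]
((639.5863037109375, 9.04384994506836), (102.11913299560547, 95.99166107177734), 7.147963523864746)
((643.6417846679688, -216.4261474609375), (128.6102752685547, 78.49954986572266), 15.392849922180176)
((442.1373596191406, -10.229698181152344), (109.13445281982422, 112.03465270996094), 67.13642883300781)
((465.132568359375, 208.24993896484375), (107.58229064941406, 108.65524291992188), 76.66940307617188)
```

Call:
play_rows(
  commands=[
    [[0,0,-0.03],[0,0,0],0.085],
    [[0,0,-0.03],[0,0,0],0.07],
    [[0,0,-0.03],[0,0,0],0.06],
    [[0,0,-0.025],[0,0,0],0.06],
    [[0,0,-0.02],[0,0,0],0.06],
    [[0,0,-0.012],[0,0,0],0.06],
    [[0,0,0],[0,0,0],0.06],
    [[0,0,0],[0,0,0],0.04],
    [[0,0,0],[0,0,0],0.01],
    [[0,0,0],[0,0,0],0.01],
    [[0,0,0],[0,0,0],0.01],
    [[0,0,0],[0,0,0],0.01],
    [[0,0,0],[0,0,0],0.01],
  ],
)

```text
time_s: 4.7
ee_pos: [0.4361, -0.015, 0.0243]
tool_rot: [[0.869, 0.494, 0.002], [0.494, -0.869, -0.0], [0.002, 0.001, -1.0]]
force: [-1.1, 0.1, 6.9]
gripper_width: 0.0167
```

Call:
play_rows(
  commands=[
    [[0,0,0.02],[0,0,0],0.01],
    [[0,0,0.035],[0,0,0],0.01],
    [[0,0,0.035],[0,0,0],0.01],
    [[0.001,0.02,0.03],[0,0,0],0.01],
    [[0.004,0.04,0],[0,0,0],0.01],
    [[0.004,0.04,0],[0,0,0],0.01],
    [[0.004,0.04,0],[0,0,0],0.01],
    [[0.004,0.04,0],[0,0,0],0.01],
    [[0.0045,0.0405,-0.02],[0,0,0],0.01],
    [[0,0,0],[0,0,0],0.01],
    [[0,0,0],[0,0,0],0.01],
    [[0,0,0],[0,0,0],0.01],
  ],
)

```text
time_s: 5.9
ee_pos: [0.4571, 0.2049, 0.1238]
tool_rot: [[0.87, 0.494, 0.001], [0.494, -0.87, 0.0], [0.001, 0.0, -1.0]]
force: [0.9, -0.2, -0.9]
gripper_width: 0.0171
```

```bash
python3 - <<'E'
from h import *
c,im,s=snap('pad1');print(s["gripper_width"],s["force"])
k,p=hull("pad1",blue,(315,290),.006)
print(len(k),cv2.minAreaRect(cv2.convexHull(p)))
E
```

```text
tcp [0.4571 0.2049 0.1238] yaw 0.5166 t 5.9 vmax 0.011
0.01706720436829997 [ 0.92633208 -0.15473507 -0.87984702]
572 ((458.6064147949219, 206.79690551757812), (108.77190399169922, 108.68287658691406), 76.66497802734375)
```

View pics/pad1.png

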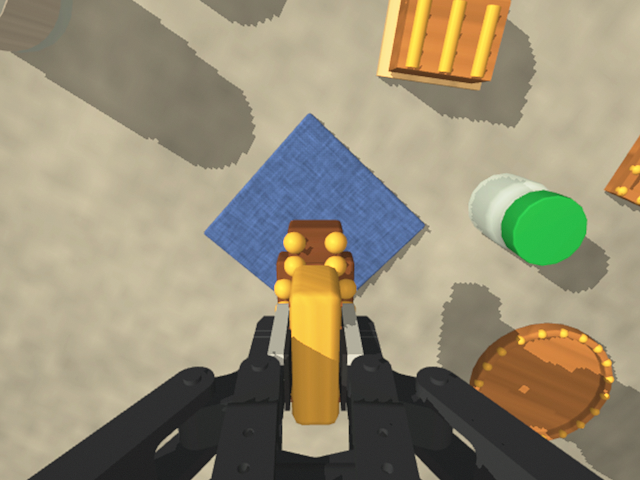

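The leaf is held straight. The pad's corners at (205,232), (309,113) and (428,228) put its centre at about (0.458, 0.206).

Call:
play_rows(
  commands=[
    [[0.001,0.0015,-0.03],[0,0,0],0.01],
    [[0,0,-0.03],[0,0,0],0.01],
    [[0,0,-0.025],[0,0,0],0.01],
    [[0,0,-0.01],[0,0,0],0.01],
    [[0,0,-0.004],[0,0,0],0.01],
    [[0,0,0],[0,0,0],0.01],
    [[0,0,0],[0,0,0],0.04],
    [[0,0,0],[0,0,0],0.05],
    [[0,0,0],[0,0,0],0.05],
    [[0,0,0.02],[0,0,0],0.085],
    [[0,0,0.04],[0,0,0],0.085],
    [[0,0,0.045],[0,0,0],0.085],
    [[0,0,0.045],[0,0,0],0.085],
    [[0,0,0],[0,0,0],0.085],
  ],
)

```text
time_s: 7.35
ee_pos: [0.46, 0.2079, 0.1804]
tool_rot: [[0.869, 0.494, 0.009], [0.494, -0.869, 0.003], [0.01, 0.002, -1.0]]
force: [-0.1, 0.0, -0.8]
gripper_width: 0.0852
```

```bash
python3 - <<'E'
from h import *
snap('pad2')
k,p=hull("pad2",lambda H,S,V:(S>130)&(H>17)&(H<32)&(V>150),(315,240),.05);x,y,w,h=cv2.boundingRect(k);print(x,y,w,h,cv2.minAreaRect(p))
k,p=hull("pad2",blue,(315,190),.006);print(cv2.minAreaRect(cv2.convexHull(p)))
E
```

```text
tcp [0.46   0.2079 0.1804] yaw 0.5172 t 7.35 vmax 0.095
294 174 42 98 ((462.4507141113281, 209.34048461914062), (72.96989440917969, 29.410491943359375), 30.55551528930664)
((458.4765625, 206.7371826171875), (108.85433197021484, 108.68592071533203), 76.66316986083984)
```

Call:
play_rows(
  commands=[
    [[0.0173,-0.02,-0.0014],[0,0,-0.04],0.085],
    [[0.0173,-0.02,-0.0014],[0,0,-0.04],0.085],
    [[0.0173,-0.02,-0.0014],[0,0,-0.04],0.085],
    [[0.0173,-0.02,-0.0014],[0,0,-0.04],0.085],
    [[0.0173,-0.02,-0.0014],[0,0,-0.04],0.085],
    [[0.0173,-0.02,-0.0014],[0,0,-0.04],0.085],
    [[0.0173,-0.02,-0.0014],[0,0,-0.04],0.085],
    [[0.0173,-0.02,-0.0014],[0,0,-0.04],0.085],
    [[0.0173,-0.02,-0.0014],[0,0,-0.04],0.085],
    [[0.0173,-0.02,-0.0014],[0,0,-0.04],0.085],
    [[0,0,0],[0,0,0],0.085],
    [[0,0,0],[0,0,0],0.085],
    [[0,0,0],[0,0,0],0.085],
  ],
)

```text
time_s: 8.7
ee_pos: [0.6304, 0.0077, 0.1597]
tool_rot: [[0.993, 0.118, -0.001], [0.118, -0.993, 0.0], [-0.001, -0.0, -1.0]]
force: [-0.9, 0.7, -0.3]
gripper_width: 0.0849
```

```bash
python3 - <<'E'
from h import *
c,im,s=snap('ros1')
k,p=hull("ros1",wood,(315,150),.012);print("seat",cv2.boundingRect(k),cv2.minAreaRect(cv2.convexHull(p)))
print(proj(c,s["ee_pos"]*[1,1,0]+[0,0,.05]))
E
```

```text
tcp [0.6304 0.0077 0.1597] yaw 0.1181 t 8.7 vmax 0.01
seat (250, 152, 134, 124) ((633.0355224609375, 6.225502014160156), (96.92964172363281, 96.968994140625), 6.755700588226318)
[[314.17373667 235.58015845]]
```

View pics/ros1.png

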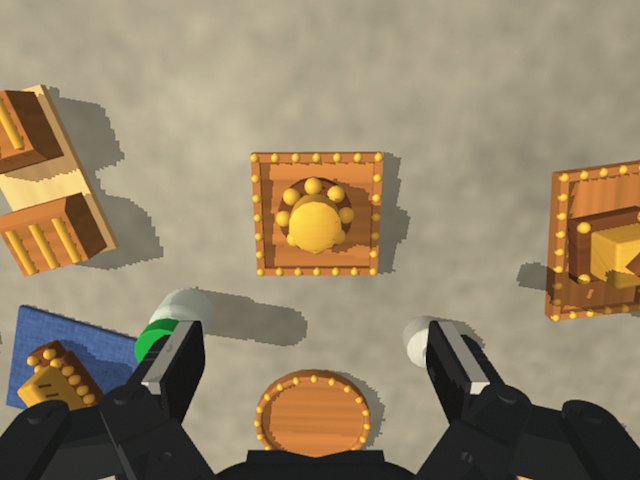

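Rosette boss centre is about (315,229), while the TCP projects to (314,236), so I need about +4.5 mm in x.

Call:
play_rows(
  commands=[
    [[0.0045,0.0005,-0.03],[0,0,0],0.085],
    [[0,0,-0.03],[0,0,0],0.085],
    [[0,0,-0.03],[0,0,0],0.07],
    [[0,0,-0.025],[0,0,0],0.07],
    [[0,0,-0.012],[0,0,0],0.07],
    [[0,0,-0.005],[0,0,0],0.07],
    [[0,0,0],[0,0,0],0.07],
    [[0,0,0],[0,0,0],0.05],
    [[0,0,0],[0,0,0],0.025],
    [[0,0,0],[0,0,0],0.025],
    [[0,0,0],[0,0,0],0.025],
    [[0,0,0],[0,0,0],0.025],
  ],
)

```text
time_s: 9.95
ee_pos: [0.6361, 0.0075, 0.0298]
tool_rot: [[0.993, 0.117, 0.002], [0.117, -0.993, -0.0], [0.002, 0.0, -1.0]]
force: [-2.1, -0.1, 6.4]
gripper_width: 0.0334
```

Call:
play_rows(
  commands=[
    [[0,0,0.02],[0,0,0],0.025],
    [[0,0,0.035],[0,0,0],0.025],
    [[0,0,0.035],[0,0,0],0.025],
    [[-0.01,-0.001,0.01],[0,0,0],0.025],
    [[-0.032,-0.0033,0],[0,0,0],0.025],
    [[-0.032,-0.0033,0],[0,0,0],0.025],
    [[-0.032,-0.0033,0],[0,0,0],0.025],
    [[-0.032,-0.0033,0],[0,0,0],0.025],
    [[-0.032,-0.0033,0],[0,0,0],0.025],
    [[-0.032,-0.0033,0],[0,0,0],0.025],
    [[0,0,0],[0,0,0],0.025],
    [[0,0,0],[0,0,0],0.025],
    [[0,0,0],[0,0,0],0.025],
  ],
)

```text
time_s: 11.25
ee_pos: [0.4343, -0.0132, 0.1287]
tool_rot: [[0.993, 0.117, 0.001], [0.117, -0.993, -0.0], [0.001, 0.0, -1.0]]
force: [-0.2, 0.4, -1.4]
gripper_width: 0.0337
```

```bash
python3 - <<'E'
from h import *
c,im,s=snap('ros2');print(s["gripper_width"])
E
```

```text
tcp [ 0.4343 -0.0132  0.1287] yaw 0.1171 t 11.25 vmax 0.011
0.03374088153630056
```

View pics/ros2.png

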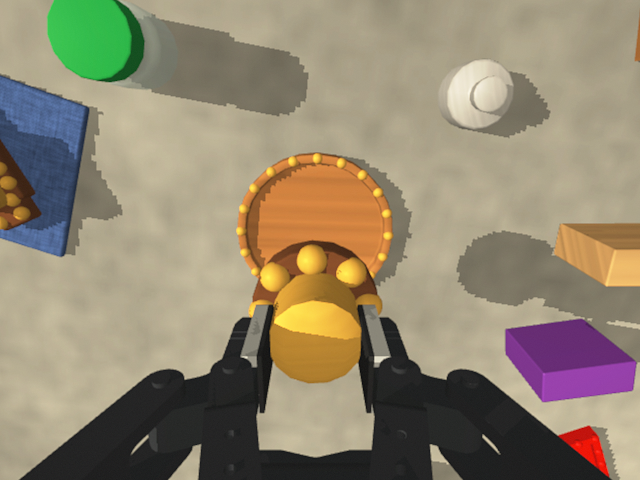

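The rosette is held upright; its boss spans x 270–361, bottom edge y≈382, disc far edge (313,241). Checking its offset from the TCP.

```bash
python3 - <<'E'
from h import *
c,im,s=pickle.load(open("ros2.pkl","rb"))
u=s["tool_rot"][:2,0];v=s["tool_rot"][:2,1]
for uv,z in[((315.5,382),.1449),((270,337),.1449),((361,337),.1449),((313,241),.1189)]:
    d=ray(c,uv,z)[0][:2]-s["ee_pos"][:2];print(uv,(d@u).round(4),(d@v).round(4))
E
```

```text
(315.5, 382) -0.018 0.0007
(270, 337) 0.0021 -0.0162
(361, 337) 0.0021 0.0176
(313, 241) 0.0308 -0.0003
```

Call:
play_rows(
  commands=[
    [[-0.001,0,-0.03],[0,0,0],0.025],
    [[0,0,-0.03],[0,0,0],0.025],
    [[0,0,-0.023],[0,0,0],0.025],
    [[0,0,-0.01],[0,0,0],0.025],
    [[0,0,-0.0055],[0,0,0],0.025],
    [[0,0,0],[0,0,0],0.025],
    [[0,0,0],[0,0,0],0.025],
    [[0,0,0],[0,0,0],0.05],
    [[0,0,0],[0,0,0],0.065],
    [[0,0,0],[0,0,0],0.065],
    [[0,0,0.02],[0,0,0],0.085],
    [[0,0,0.04],[0,0,0],0.085],
    [[0,0,0.04],[0,0,0],0.085],
    [[0,0,0.03],[0,0,0],0.085],
    [[0,0,0],[0,0,0],0.085],
    [[0,0,0],[0,0,0],0.085],
    [[0,0,0],[0,0,0],0.085],
  ],
)

```text
time_s: 13.0
ee_pos: [0.4319, -0.0132, 0.1587]
tool_rot: [[0.993, 0.117, -0.002], [0.117, -0.993, 0.0], [-0.002, -0.0, -1.0]]
force: [-0.3, 0.6, -0.1]
gripper_width: 0.0851
```

```bash
python3 - <<'E'
from h import *
c,im,s=snap('ros3')
print(proj(c,[[.4343,-.0134,.05],[.4343,-.0134,.012]]))
E
```

```text
tcp [ 0.4319 -0.0132  0.1587] yaw 0.1171 t 13.0 vmax 0.009
[[314.92565024 232.58425229]
 [314.92111073 217.14990214]]
```

View pics/ros3.png

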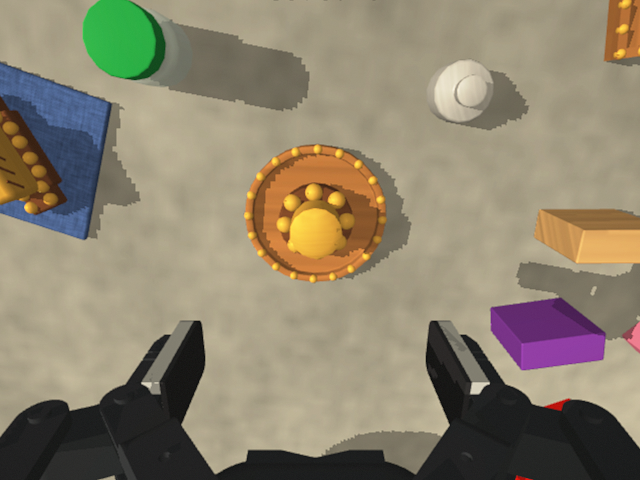

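The rosette sits centred: boss at about (315,232.5), expected (315,232.6). Next is the square boss.

Call:
play_rows(
  commands=[
    [[0.02,-0.02,0.001],[0,0,0.015],0.085],
    [[0.02,-0.02,0.001],[0,0,0.015],0.085],
    [[0.02,-0.02,0.001],[0,0,0.015],0.085],
    [[0.02,-0.02,0.001],[0,0,0.015],0.085],
    [[0.02,-0.02,0.001],[0,0,0.015],0.085],
    [[0.02,-0.02,0.001],[0,0,0.015],0.085],
    [[0.02,-0.02,0.001],[0,0,0.015],0.085],
    [[0.02,-0.02,0.001],[0,0,0.015],0.085],
    [[0.02,-0.02,0.001],[0,0,0.015],0.085],
    [[0.02,-0.02,0.001],[0,0,0.01],0.085],
    [[0.002,-0.005,0],[0,0,0],0.085],
    [[0,0,0],[0,0,0],0.085],
    [[0,0,0],[0,0,0],0.085],
    [[0,0,0],[0,0,0],0.085],
  ],
)

```text
time_s: 14.45
ee_pos: [0.634, -0.2175, 0.1697]
tool_rot: [[0.966, 0.26, -0.0], [0.26, -0.966, 0.0], [-0.0, -0.0, -1.0]]
force: [-0.6, -0.1, -0.2]
gripper_width: 0.0847
```

```bash
python3 - <<'E'
from h import *
c,im,s=snap('sq1')
print(proj(c,s["ee_pos"]*[1,1,0]+[0,0,.05]))
k,p=hull("sq1",wood,(315,170),.012);print("seat",cv2.boundingRect(k),cv2.minAreaRect(cv2.convexHull(p)))
E
```

```text
tcp [ 0.634  -0.2175  0.1697] yaw 0.2626 t 14.45 vmax 0.006
[[314.4865515  231.06250062]]
seat (268, 133, 104, 154) ((636.4755859375, -220.65284729003906), (124.03656005859375, 77.01075744628906), 15.032120704650879)
```

View pics/sq1.png

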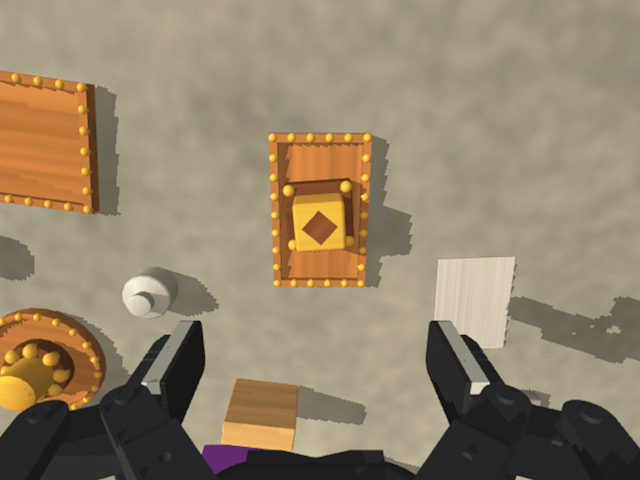

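The seat is centred and aligned. The block top's corners are about (294,197), (341,193), (345,248), (297,251), turned slightly counterclockwise.

```bash
python3 - <<'E'
from h import *
c,im,s=pickle.load(open("sq1.pkl","rb"))
H,S,V=cv2.split(cv2.cvtColor(im,cv2.COLOR_BGR2HSV))
m=((S>130)&(H>=19)&(H<32)&(V>215)).astype(np.uint8)*255
r=np.zeros_like(m);r[180:256,285:357]=m[180:256,285:357]
r=cv2.morphologyEx(cv2.morphologyEx(r,cv2.MORPH_CLOSE,np.ones((25,25))),cv2.MORPH_OPEN,np.ones((21,21)))
k=max(cv2.findContours(r,cv2.RETR_EXTERNAL,cv2.CHAIN_APPROX_NONE)[0],key=cv2.contourArea)
print(cv2.boxPoints(cv2.minAreaRect(k)).round())
p=(ray(c,k[:,0,:],.05)[:,:2]*1000).astype(np.float32);print(cv2.minAreaRect(p))
p=(ray(c,[(294,197),(341,193),(345,248),(297,251)],.05)[:,:2]*1000).astype(np.float32);print(p,p.mean(0),cv2.minAreaRect(p))
E
```

```text
[[293. 202.]
 [342. 202.]
 [342. 249.]
 [293. 249.]]
((638.0008544921875, -218.22003173828125), (34.04877471923828, 34.723236083984375), 16.329421997070312)
[[ 653.8163  -197.80266]
 [ 664.7172  -227.78064]
 [ 627.4818  -241.60664]
 [ 616.4647  -209.33255]] [ 640.62    -219.13062] ((640.761474609375, -219.05601501464844), (39.70542526245117, 34.102691650390625), 18.847858428955078)
```

Call:
play_rows(
  commands=[
    [[0.005,-0.0015,-0.03],[0,0,0.06],0.085],
    [[0,0,-0.03],[0,0,0],0.085],
    [[0,0,-0.03],[0,0,0],0.07],
    [[0,0,-0.03],[0,0,0],0.07],
    [[0,0,-0.016],[0,0,0],0.07],
    [[0,0,-0.005],[0,0,0],0.07],
    [[0,0,0],[0,0,0],0.07],
    [[0,0,0],[0,0,0],0.05],
    [[0,0,0],[0,0,0],0.025],
    [[0,0,0],[0,0,0],0.025],
    [[0,0,0],[0,0,0],0.025],
    [[0,0,0],[0,0,0],0.025],
  ],
)

```text
time_s: 15.7
ee_pos: [0.6402, -0.22, 0.0305]
tool_rot: [[0.949, 0.317, 0.002], [0.317, -0.949, -0.001], [0.002, 0.002, -1.0]]
force: [-0.9, 0.6, 6.6]
gripper_width: 0.0347
```

Call:
play_rows(
  commands=[
    [[0,0,0.02],[0,0,0],0.025],
    [[0,0,0.035],[0,0,0],0.025],
    [[0,0,0.035],[0,0,0],0.025],
    [[0,0.0062,0.01],[0,0,0],0.025],
    [[-0.0012,0.03,0],[0,0,-0.029],0.025],
    [[-0.0012,0.03,0],[0,0,-0.029],0.025],
    [[-0.0012,0.03,0],[0,0,-0.029],0.025],
    [[-0.0012,0.03,0],[0,0,-0.029],0.025],
    [[-0.0012,0.03,0],[0,0,-0.029],0.025],
    [[-0.0012,0.03,0],[0,0,-0.029],0.025],
    [[0,0.03,0],[0,0,-0.0305],0.025],
    [[0,0.01,0],[0,0,0],0.025],
    [[0,0,0],[0,0,0],0.025],
    [[0,0,0],[0,0,0],0.025],
  ],
)

```text
time_s: 17.1
ee_pos: [0.6321, 0.0058, 0.1284]
tool_rot: [[0.993, 0.118, -0.001], [0.118, -0.993, -0.0], [-0.001, 0.0, -1.0]]
force: [-0.8, -1.3, -1.1]
gripper_width: 0.0348
```

```bash
python3 - <<'E'
from h import *
c,im,s=snap('sq2');print(s["gripper_width"])
E
```

```text
tcp [0.6321 0.0058 0.1284] yaw 0.1179 t 17.1 vmax 0.017
0.03478137441695041
```

View pics/sq2.png

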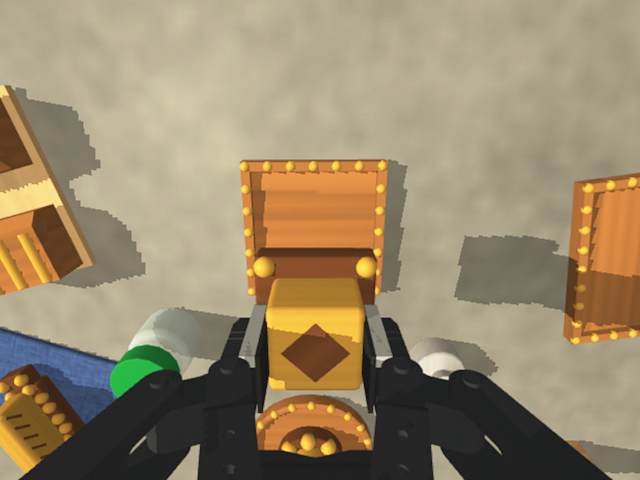

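The boss is held squarely, with its diamond at (315,353) and slab far edge y≈248.

```bash
python3 - <<'E'
from h import *
c,im,s=pickle.load(open("sq2.pkl","rb"))
u=s["tool_rot"][:2,0];v=s["tool_rot"][:2,1]
for uv,z in[((315.5,353),.148),((315.5,389),.148),((314,248),.118),((268,340),.148),((363,340),.148)]:
    d=ray(c,uv,z)[0][:2]-s["ee_pos"][:2];print(uv,(d@u).round(4),(d@v).round(4))
E
```

```text
(315.5, 353) -0.0024 0.0007
(315.5, 389) -0.0185 0.0007
(314, 248) 0.0276 0.0001
(268, 340) 0.0031 -0.0165
(363, 340) 0.0031 0.0179
```

Call:
play_rows(
  commands=[
    [[0.001,0,-0.03],[0,0,0],0.025],
    [[0,0,-0.03],[0,0,0],0.025],
    [[0,0,-0.023],[0,0,0],0.025],
    [[0,0,-0.01],[0,0,0],0.025],
    [[0,0,-0.0045],[0,0,0],0.025],
    [[0,0,0],[0,0,0],0.025],
    [[0,0,0],[0,0,0],0.025],
    [[0,0,0],[0,0,0],0.05],
    [[0,0,0],[0,0,0],0.065],
    [[0,0,0],[0,0,0],0.065],
    [[0,0,0.02],[0,0,0],0.085],
    [[0,0,0.04],[0,0,0],0.085],
    [[0,0,0.04],[0,0,0],0.085],
    [[0,0,0.03],[0,0,0],0.085],
    [[0,0,0],[0,0,0],0.085],
    [[0,0,0],[0,0,0],0.085],
    [[0,0,0],[0,0,0],0.085],
  ],
)

```text
time_s: 18.85
ee_pos: [0.6327, 0.0065, 0.16]
tool_rot: [[0.993, 0.117, -0.002], [0.117, -0.993, 0.0], [-0.002, -0.0, -1.0]]
force: [-0.2, -0.1, 0.3]
gripper_width: 0.0848
```

```bash
python3 - <<'E'
from h import *
c,im,s=snap('sq3')
print(proj(c,[[.633,.0062,.05],[.633,.0062,.012]]))
cv2.imwrite("pics/sq3c.png",cv2.resize(im[100:340,200:430],None,fx=2,fy=2,interpolation=cv2.INTER_CUBIC))
E
```

```text
tcp [0.6327 0.0065 0.16  ] yaw 0.1176 t 18.85 vmax 0.007
[[314.67173736 234.94539983]
 [314.69293385 219.31963889]]
```

View pics/sq3c.png

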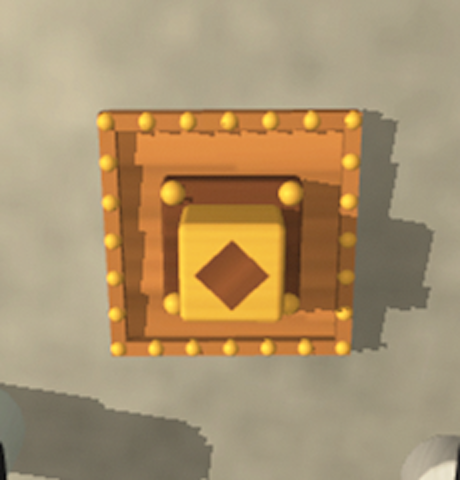

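The square boss is in place; its diamond is about 1.5 mm from the expected spot. Now back to the leaf.

Call:
play_rows(
  commands=[
    [[-0.0175,0.02,0],[0,0,0.04],0.085],
    [[-0.0175,0.02,0],[0,0,0.04],0.085],
    [[-0.0175,0.02,0],[0,0,0.04],0.085],
    [[-0.0175,0.02,0],[0,0,0.04],0.085],
    [[-0.0175,0.02,0],[0,0,0.04],0.085],
    [[-0.0175,0.02,0],[0,0,0.04],0.085],
    [[-0.0175,0.02,0],[0,0,0.04],0.085],
    [[-0.0175,0.02,0],[0,0,0.04],0.085],
    [[-0.0175,0.02,0],[0,0,0.04],0.085],
    [[-0.0175,0.02,0],[0,0,0.04],0.085],
    [[0,0,0],[0,0,0],0.085],
    [[0,0,0],[0,0,0],0.085],
    [[0,0,0],[0,0,0],0.085],
  ],
)

```text
time_s: 20.2
ee_pos: [0.4586, 0.2059, 0.1609]
tool_rot: [[0.869, 0.494, -0.0], [0.494, -0.869, -0.0], [-0.001, 0.0, -1.0]]
force: [0.2, -1.6, 0.0]
gripper_width: 0.0853
```

```bash
python3 - <<'E'
from h import *
c,im,s=snap('leaf2')
k,p=hull("leaf2",lambda H,S,V:(S>110)&(H<32),(315,240),.02);print(cv2.boundingRect(k),cv2.minAreaRect(p))
k,p=hull("leaf2",lambda H,S,V:(S>130)&(H>=19)&(H<32)&(V>215),(315,240),.05);print(cv2.boundingRect(k),cv2.minAreaRect(p))
print(proj(c,s["ee_pos"]*[1,1,0]+[0,0,.05]))
E
```

```text
tcp [0.4586 0.2059 0.1609] yaw 0.5166 t 20.2 vmax 0.008
(291, 169, 46, 108) ((456.2962951660156, 205.69952392578125), (83.64793395996094, 33.53006362915039), 29.799951553344727)
(292, 188, 32, 88) ((457.06097412109375, 211.01133728027344), (61.71063232421875, 20.600547790527344), 29.063282012939453)
[[315.01303122 234.88958296]]
```

Call:
play_rows(
  commands=[
    [[0,0,-0.03],[0,0,0],0.085],
    [[0,0,-0.03],[0,0,0],0.07],
    [[0,0,-0.03],[0,0,0],0.06],
    [[0,0,-0.025],[0,0,0],0.06],
    [[0,0,-0.014],[0,0,0],0.06],
    [[0,0,-0.005],[0,0,0],0.06],
    [[0,0,0],[0,0,0],0.06],
    [[0,0,0],[0,0,0],0.04],
    [[0,0,0],[0,0,0],0.01],
    [[0,0,0],[0,0,0],0.01],
    [[0,0,0],[0,0,0],0.01],
    [[0,0,0],[0,0,0],0.01],
    [[0,0,0.02],[0,0,0],0.01],
    [[0,0,0.035],[0,0,0],0.01],
    [[0,0,0.035],[0,0,0],0.01],
    [[0,0,0.03],[0,0,0],0.01],
    [[0,0,0],[0,0,0],0.01],
    [[0,0,0],[0,0,0],0.01],
  ],
)

```text
time_s: 22.05
ee_pos: [0.4582, 0.2065, 0.1475]
tool_rot: [[0.869, 0.495, 0.001], [0.495, -0.869, 0.0], [0.001, 0.0, -1.0]]
force: [0.3, -0.4, -0.8]
gripper_width: 0.0172
```

Call:
play_rows(
  commands=[
    [[0.0111,-0.0267,0],[0,0,-0.0159],0.01],
    [[0.0111,-0.0267,0],[0,0,-0.0159],0.01],
    [[0.0111,-0.0267,0],[0,0,-0.0159],0.01],
    [[0.0111,-0.0267,0],[0,0,-0.0159],0.01],
    [[0.0111,-0.0267,0],[0,0,-0.0159],0.01],
    [[0.0111,-0.0267,0],[0,0,-0.0159],0.01],
    [[0.0111,-0.0267,0],[0,0,-0.0159],0.01],
    [[0.0111,-0.0267,0],[0,0,-0.0159],0.01],
    [[0.0111,-0.0267,0],[0,0,-0.0159],0.01],
    [[0.0111,-0.0267,0],[0,0,-0.0159],0.01],
    [[0.0111,-0.0267,0],[0,0,-0.0159],0.01],
    [[0.0111,-0.0267,0],[0,0,-0.0159],0.01],
    [[0.0111,-0.0267,0],[0,0,-0.0159],0.01],
    [[0.0111,-0.0267,0],[0,0,-0.0159],0.01],
    [[0.0111,-0.0267,-0.01],[0,0,-0.0159],0.01],
    [[0.0118,-0.0267,-0.01],[0,0,-0.0159],0.01],
    [[0,0,0],[0,0,0],0.01],
    [[0,0,0],[0,0,0],0.01],
    [[0,0,0],[0,0,0],0.01],
  ],
)

```text
time_s: 23.95
ee_pos: [0.6362, -0.2199, 0.1267]
tool_rot: [[0.965, 0.261, -0.001], [0.261, -0.965, 0.001], [-0.001, -0.001, -1.0]]
force: [-0.4, -0.4, -0.6]
gripper_width: 0.0166
```

```bash
python3 - <<'E'
from h import *
c,im,s=snap('leaf3');print(s["gripper_width"])
E
```

```text
tcp [ 0.6362 -0.2199  0.1267] yaw 0.2639 t 23.95 vmax 0.015
0.016574031292306765
```

View pics/leaf3.png

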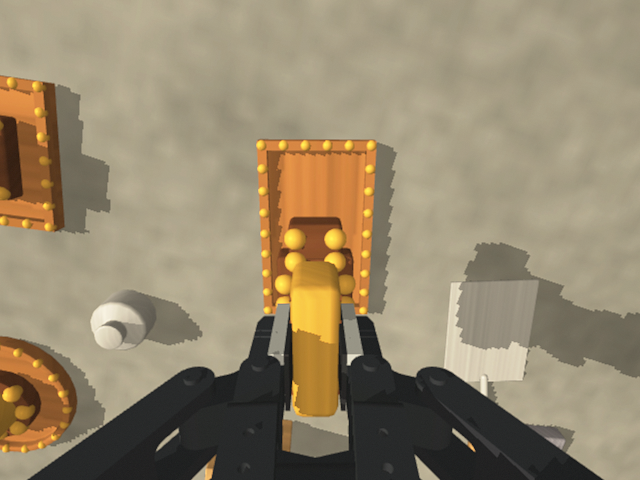

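```bash
python3 - <<'E'
from h import *
c,im,s=pickle.load(open("leaf3.pkl","rb"))
u=s["tool_rot"][:2,0];v=s["tool_rot"][:2,1]
for uv,z in[((315.5,416),.150),((315,217),.1197)]:
    d=ray(c,uv,z)[0][:2]-s["ee_pos"][:2];print(uv,(d@u).round(4),(d@v).round(4))
E
```

```text
(315.5, 416) -0.0279 0.0005
(315, 217) 0.0417 0.0003
```

Call:
play_rows(
  commands=[
    [[0,-0.001,-0.03],[0,0,0],0.01],
    [[0,0,-0.03],[0,0,0],0.01],
    [[0,0,-0.023],[0,0,0],0.01],
    [[0,0,-0.01],[0,0,0],0.01],
    [[0,0,-0.0055],[0,0,0],0.01],
    [[0,0,0],[0,0,0],0.01],
    [[0,0,0],[0,0,0],0.01],
    [[0,0,0],[0,0,0],0.03],
    [[0,0,0],[0,0,0],0.05],
    [[0,0,0],[0,0,0],0.05],
    [[0,0,0.02],[0,0,0],0.085],
    [[0,0,0.04],[0,0,0],0.085],
    [[0,0,0.04],[0,0,0],0.085],
    [[0,0,0.03],[0,0,0],0.085],
    [[0,0,0],[0,0,0],0.085],
    [[0,0,0],[0,0,0],0.085],
    [[0,0,0],[0,0,0],0.085],
  ],
)

```text
time_s: 25.7
ee_pos: [0.636, -0.2215, 0.1574]
tool_rot: [[0.966, 0.26, -0.002], [0.26, -0.966, 0.001], [-0.002, -0.001, -1.0]]
force: [0.6, -0.4, -0.1]
gripper_width: 0.0851
```

```bash
python3 - <<'E'
from h import *
c,im,s=snap('leaf4')
print(proj(c,[[.6365,-.2207,.05]]))
cv2.imwrite("pics/leaf4c.png",cv2.resize(im[100:400,200:500],None,fx=1.6,fy=1.6,interpolation=cv2.INTER_CUBIC))
E
```

```text
tcp [ 0.636  -0.2215  0.1574] yaw 0.2632 t 25.7 vmax 0.009
[[313.58081574 235.51029244]]
```

View pics/leaf4c.png

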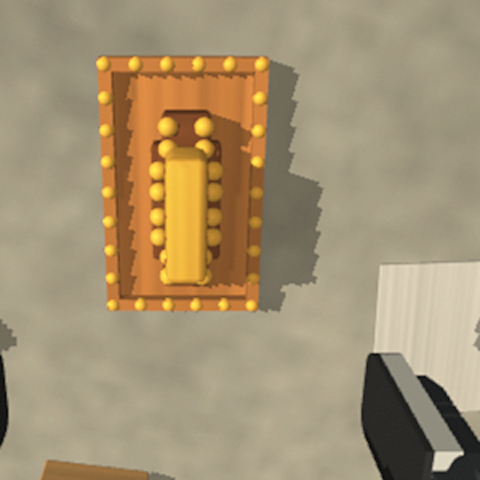

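The leaf lies lengthwise, about 2 mm from the seat's midline, which is good enough. Next I'll turn the jaws across the fillet.

Call:
play_rows(
  commands=[
    [[-0.0169,0.0008,0.0012],[0,0,0.119],0.085],
    [[-0.0169,0.0008,0.0012],[0,0,0.119],0.085],
    [[-0.0169,0.0008,0.0012],[0,0,0.119],0.085],
    [[-0.0169,0.0008,0.0012],[0,0,0.119],0.085],
    [[-0.0169,0.0008,0.0012],[0,0,0.119],0.085],
    [[-0.0169,0.0008,0.0012],[0,0,0.119],0.085],
    [[-0.0169,0.0008,0.0012],[0,0,0.119],0.085],
    [[-0.0169,0.0008,0.0012],[0,0,0.119],0.085],
    [[-0.0169,0.0008,0.0012],[0,0,0.119],0.085],
    [[-0.0169,0.0008,0.0012],[0,0,0.119],0.085],
    [[-0.0169,0.0008,0.0012],[0,0,0.119],0.085],
    [[0,0,0],[0,0,0],0.085],
    [[0,0,0],[0,0,0],0.085],
    [[0,0,0],[0,0,0],0.085],
    [[0,0,0],[0,0,0],0.085],
  ],
)

```text
time_s: 27.25
ee_pos: [0.451, -0.2129, 0.1716]
tool_rot: [[-0.0, 1.0, -0.0], [1.0, 0.0, 0.0], [0.0, -0.0, -1.0]]
force: [-0.5, -0.3, 1.1]
gripper_width: 0.0849
```

```bash
python3 - <<'E'
from h import *
c,im,s=snap('fil1');e=s["ee_pos"]
print(proj(c,e*[1,1,0]+[0,0,.056]))
k,p=hull("fil1",pale,(315,235),.056);print(cv2.boundingRect(k),cv2.minAreaRect(cv2.convexHull(p)))
print(cv2.approxPolyDP(cv2.convexHull(k),3,True)[:,0])
hsv=cv2.cvtColor(im,cv2.COLOR_BGR2HSV)
for y in range(190,280,6):print(y,hsv[y,300:331:15].tolist())
cv2.imwrite("pics/fil1c.png",cv2.resize(im[120:380,180:460],None,fx=2,fy=2,interpolation=cv2.INTER_CUBIC))
E
```

```text
tcp [ 0.451  -0.2129  0.1716] yaw 1.5711 t 27.25 vmax 0.009
[[317.03401227 233.9557189 ]]
(294, 182, 44, 100) ((449.73773193359375, -212.49954223632812), (24.384654998779297, 70.38884735107422), 6.920676231384277)
[[326 182]
 [337 277]
 [305 281]
 [294 198]
 [298 185]]
190 [[16, 146, 216], [16, 147, 215], [22, 51, 169]]
196 [[16, 150, 206], [17, 148, 220], [21, 49, 173]]
202 [[18, 143, 237], [17, 144, 232], [23, 47, 164]]
208 [[18, 144, 232], [18, 141, 233], [18, 85, 173]]
214 [[18, 144, 234], [18, 144, 232], [17, 128, 183]]
220 [[18, 143, 234], [17, 143, 232], [16, 147, 225]]
226 [[18, 140, 236], [18, 144, 231], [17, 146, 231]]
232 [[18, 141, 238], [17, 144, 232], [18, 144, 231]]
238 [[17, 147, 233], [17, 143, 232], [17, 144, 230]]
244 [[16, 143, 193], [17, 143, 232], [17, 144, 228]]
250 [[17, 104, 149], [18, 145, 230], [17, 145, 225]]
256 [[25, 40, 115], [18, 145, 230], [17, 146, 223]]
262 [[23, 47, 115], [17, 145, 230], [18, 142, 233]]
268 [[23, 51, 115], [17, 144, 228], [17, 143, 234]]
274 [[23, 49, 115], [17, 146, 227], [17, 144, 232]]
```

```bash
python3 - <<'E'
from h import *
c,im,s=pickle.load(open("fil1.pkl","rb"));e=s["ee_pos"]
p=ray(c,[(294,198),(326,194),(337,277),(305,281)],.056);print(p.round(4),p.mean(0).round(4))
d=p[:2].mean(0)-p[2:].mean(0);print(np.hypot(*d[:2]),np.arctan2(d[1],d[0]),e-p.mean(0))
E
```

```text
[[ 0.4356 -0.1877  0.056 ]
 [ 0.4569 -0.1849  0.056 ]
 [ 0.4653 -0.2452  0.056 ]
 [ 0.4424 -0.2484  0.056 ]] [ 0.4501 -0.2166  0.056 ]
0.061017181403752674 1.6963044856621954 [0.00093567 0.00368047 0.11563647]
```

Call:
play_rows(
  commands=[
    [[-0.001,-0.0035,-0.025],[0,0,0.125],0.06],
    [[0,0,-0.03],[0,0,0],0.05],
    [[0,0,-0.03],[0,0,0],0.05],
    [[0,0,-0.03],[0,0,0],0.05],
    [[0,0,-0.015],[0,0,0],0.05],
    [[0,0,-0.0055],[0,0,0],0.05],
    [[0,0,0],[0,0,0],0.05],
    [[0,0,0],[0,0,0],0.035],
    [[0,0,0],[0,0,0],0.015],
    [[0,0,0],[0,0,0],0.015],
    [[0,0,0],[0,0,0],0.015],
    [[0,0,0],[0,0,0],0.015],
    [[0,0,0.02],[0,0,0],0.015],
    [[0,0,0.035],[0,0,0],0.015],
    [[0,0,0.04],[0,0,0],0.015],
    [[0,0,0.03],[0,0,0],0.015],
    [[0,0,0],[0,0,0],0.015],
    [[0,0,0],[0,0,0],0.015],
  ],
)

```text
time_s: 29.1
ee_pos: [0.4496, -0.2164, 0.1618]
tool_rot: [[-0.126, 0.992, 0.001], [0.992, 0.126, -0.001], [-0.001, 0.001, -1.0]]
force: [-0.1, -0.7, -1.0]
gripper_width: 0.0228
```

Call:
play_rows(
  commands=[
    [[0.0121,0.0215,0],[0,0,0.0203],0.015],
    [[0.0121,0.0215,0],[0,0,0.0203],0.015],
    [[0.0121,0.0215,0],[0,0,0.0203],0.015],
    [[0.0121,0.0215,0],[0,0,0.0203],0.015],
    [[0.0121,0.0215,0],[0,0,0.0203],0.015],
    [[0.0121,0.0215,0],[0,0,0.0203],0.015],
    [[0.0121,0.0215,0],[0,0,0.0203],0.015],
    [[0.0121,0.0215,0],[0,0,0.0203],0.015],
    [[0.0121,0.0215,0],[0,0,0.0203],0.015],
    [[0.0121,0.0215,0],[0,0,0.0203],0.015],
    [[0.0121,0.0215,0],[0,0,0.0203],0.015],
    [[0.0121,0.0215,0],[0,0,0.0203],0.015],
    [[0.0121,0.0215,0],[0,0,0.0203],0.015],
    [[0.0121,0.0215,0],[0,0,0.0203],0.015],
    [[0.0121,0.0215,0],[0,0,0.0203],0.015],
    [[0.0121,0.0215,0],[0,0,0.0203],0.015],
    [[0.0121,0.0215,0],[0,0,0.0203],0.015],
    [[0.0121,0.0215,0],[0,0,0.0203],0.015],
    [[0,0,0],[0,0,0],0.015],
    [[0,0,0],[0,0,0],0.015],
  ],
)

```text
time_s: 31.1
ee_pos: [0.6668, 0.1706, 0.1595]
tool_rot: [[-0.473, 0.881, -0.003], [0.881, 0.473, -0.001], [0.001, -0.003, -1.0]]
force: [0.5, -1.5, -1.0]
gripper_width: 0.0228
```

```bash
python3 - <<'E'
from h import *
c,im,s=snap('jn1')
cv2.imwrite("pics/jn1c.png",cv2.resize(im[40:440,110:510],None,fx=1.5,fy=1.5,interpolation=cv2.INTER_CUBIC))
E
```

```text
tcp [0.6668 0.1706 0.1595] yaw 2.063 t 31.1 vmax 0.022
```

View pics/jn1c.png

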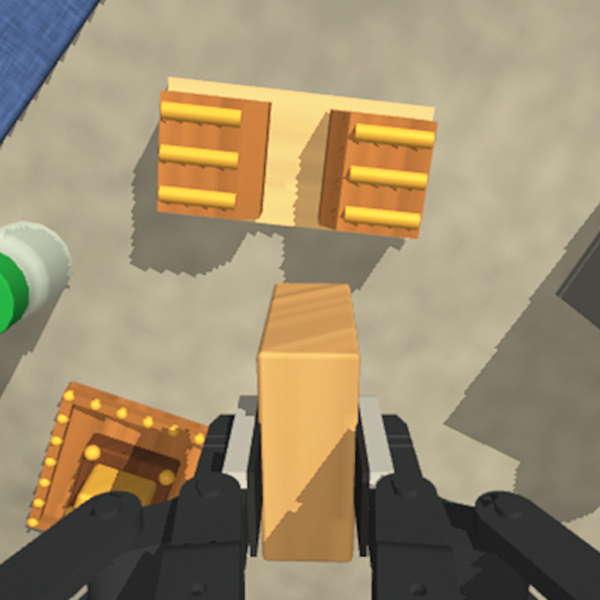

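The joint is clear below: rail-top outer corners at about (160,93), (158,211), (437,121), (418,237) in the crop. The fillet is held upright, top face y 351–560, bottom far edge (277–349, 285).

```bash
python3 - <<'E'
from h import *
c,im,s=pickle.load(open("jn1.pkl","rb"));e=s["ee_pos"];u=s["tool_rot"][:2,0];v=s["tool_rot"][:2,1]
f=lambda q:np.array(q)/1.5+[110,40]
def R(q,z):
    d=ray(c,f(q),z)[:,:2]-e[:2];return np.c_[d@u,d@v]*1000
o=R([(160,93),(158,211),(437,121),(418,237)],.034);print("rails",o.round(1),o.mean(0).round(1))
d=o[:2].mean(0)-o[2:].mean(0);print("ang of tool y vs joint x (rad)",np.arctan2(d[0],-d[1]))
b=R([(168,77),(434,107)],.006);print("board far",b.round(1))
g=R([(271,102),(262,217),(333,112),(320,228)],.026);print("gap",g.round(1),g.mean(0))
z=e[2]-.0365
print("fillet top",R([(259,352),(358,351),(262,560),(352,560)],z+.056).round(1),"bottom far",R([(277,285),(349,285)],z).round(1))
E
```

```text
rails [[ 86.5 -65. ]
 [ 35.8 -70. ]
 [ 75.   54.2]
 [ 23.8  49.1]] [55.3 -7.9]
ang of tool y vs joint x (rad) 0.0980161371319223
board far [[ 93.7 -67.3]
 [ 80.4  58.1]]
gap [[ 82.8 -18.1]
 [ 31.5 -23.3]
 [ 78.6   9.4]
 [ 26.3   4. ]] [54.79031801 -7.00341377]
fillet top [[ 30.  -12.3]
 [ 30.3  10.2]
 [-28.8 -13.1]
 [-28.8  10.2]] bottom far [[ 28.4 -11.2]
 [ 28.5  11.6]]
```

Call:
play_rows(
  commands=[
    [[-0.008,0.0114,0],[0,0,-0.025],0.015],
    [[-0.008,0.0114,0],[0,0,-0.025],0.015],
    [[-0.008,0.0113,0],[0,0,-0.025],0.015],
    [[-0.0083,0.0113,0],[0,0,-0.0245],0.015],
    [[0,0,-0.025],[0,0,0],0.015],
    [[0,0,-0.025],[0,0,0],0.015],
    [[0,0,-0.02],[0,0,0],0.015],
    [[0,0,-0.0045],[0,0,0],0.015],
    [[0,0,0],[0,0,0],0.015],
    [[0,0,0],[0,0,0],0.015],
    [[0,0,0],[0,0,0],0.015],
  ],
)

```text
time_s: 32.25
ee_pos: [0.6356, 0.2159, 0.0884]
tool_rot: [[-0.382, 0.924, 0.002], [0.924, 0.382, 0.001], [-0.0, 0.002, -1.0]]
force: [-0.2, -0.4, -1.3]
gripper_width: 0.023
```

```bash
python3 - <<'E'
from h import *
c,im,s=snap('jn2');print(s["gripper_width"],s["force"])
E
```

```text
tcp [0.6356 0.2159 0.0884] yaw 1.9629 t 32.25 vmax 0.003
0.023022632639880473 [-0.20602752 -0.40385334 -1.25745943]
```

Call:
play_rows(
  commands=[
    [[-0.001,0,-0.01],[0,0,0],0.015],
    [[0,0,-0.012],[0,0,0],0.015],
    [[0,0,-0.01],[0,0,0],0.015],
    [[0,0,0],[0,0,0],0.015],
    [[0,0,0],[0,0,0],0.015],
  ],
)

```text
time_s: 32.8
ee_pos: [0.634, 0.2159, 0.0546]
tool_rot: [[-0.382, 0.924, -0.001], [0.924, 0.382, -0.0], [0.0, -0.001, -1.0]]
force: [-0.9, 0.1, -0.5]
gripper_width: 0.0226
```

Call:
play_rows(
  commands=[
    [[0.0005,0,-0.006],[0,0,0],0.015],
    [[0,0,-0.004],[0,0,0],0.015],
    [[0,0,-0.0015],[0,0,0],0.015],
    [[0,0,0],[0,0,0],0.015],
    [[0,0,0],[0,0,0],0.015],
  ],
)

```text
time_s: 33.3
ee_pos: [0.6347, 0.216, 0.0437]
tool_rot: [[-0.382, 0.924, 0.0], [0.924, 0.382, 0.0], [-0.0, 0.0, -1.0]]
force: [-1.7, -0.3, 2.2]
gripper_width: 0.0227
```

Light contact starts here. I'll press in small steps.

Call:
play_rows(
  commands=[
    [[0,0,-0.001],[0,0,0],0.015],
    [[0,0,0],[0,0,0],0.015],
    [[0,0,-0.001],[0,0,0],0.015],
    [[0,0,0],[0,0,0],0.015],
  ],
)

```text
time_s: 33.7
ee_pos: [0.6349, 0.2161, 0.0435]
tool_rot: [[-0.382, 0.924, 0.001], [0.924, 0.382, 0.0], [-0.0, 0.001, -1.0]]
force: [-8.4, -2.5, 18.4]
gripper_width: 0.0224
```

Call:
play_rows(
  commands=[
    [[0,0,0.001],[0,0,0],0.015],
    [[0,0,0],[0,0,0],0.03],
    [[0,0,0],[0,0,0],0.045],
    [[0,0,0],[0,0,0],0.045],
    [[0,0,0.02],[0,0,0],0.05],
    [[0,0,0.03],[0,0,0],0.06],
    [[0,0,0.035],[0,0,0],0.085],
    [[0.01,-0.02,0.035],[0,0,0],0.085],
    [[0,0,0],[0,0,0],0.085],
    [[0,0,0],[0,0,0],0.085],
    [[0,0,0],[0,0,0],0.085],
  ],
)

```text
time_s: 34.8
ee_pos: [0.644, 0.1961, 0.161]
tool_rot: [[-0.382, 0.924, -0.002], [0.924, 0.382, -0.0], [0.0, -0.002, -1.0]]
force: [0.3, -0.3, -0.7]
gripper_width: 0.0852
```

```bash
python3 - <<'E'
from h import *
c,im,s=snap('jn3')
a=cv2.resize(im[60:330,180:450],(400,400),interpolation=cv2.INTER_CUBIC)
sc=camera("scene");sd=camera("side")
cv2.imwrite("pics/sceneF.png",sc)
b=cv2.resize(sc[300:440,380:520],(400,400),interpolation=cv2.INTER_CUBIC)
d=cv2.resize(sc,(533,400))[0:200,0:533]
print(proj(c,[[.6345,.216,.062]]))
m=np.zeros((600,800,3),np.uint8);m[:400,:400]=a;m[:400,400:]=b;m[400:,:266]=cv2.resize(sc,(266,200));m[400:,266:532]=cv2.resize(sd,(266,200));m[400:,532:798]=cv2.resize(sc[200:380,100:340],(266,200))
cv2.imwrite("pics/fin.png",m)
E
```

```text
tcp [0.644  0.1961 0.161 ] yaw 1.9632 t 34.8 vmax 0.007
[[315.88652653 209.79707687]]
```

View pics/fin.png

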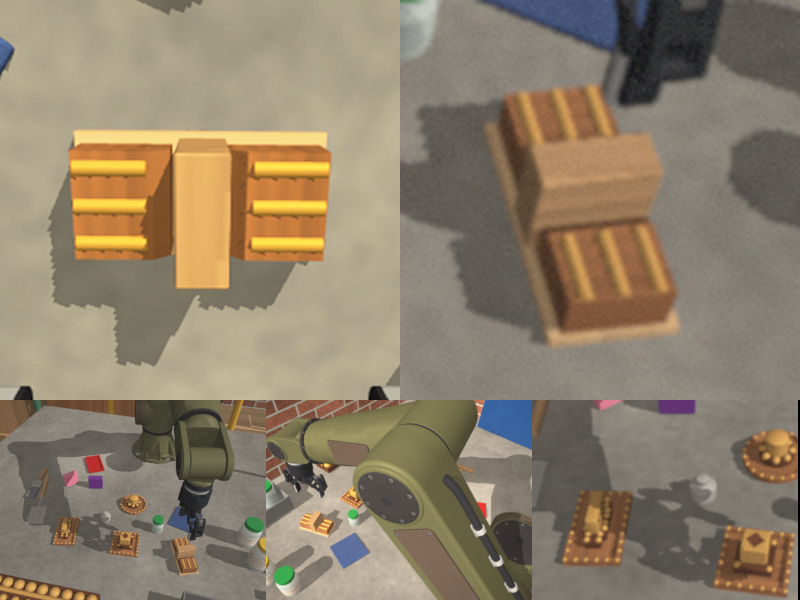

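The fillet is seated between the rails, upright and parallel to the gap. The jar stands and the ornaments are in their own seats. Checking the centring along the gap.

```bash
python3 - <<'E'
from h import *
c,im,s=pickle.load(open("jn3.pkl","rb"));e=s["ee_pos"];u=s["tool_rot"][:2,0];v=s["tool_rot"][:2,1]
f=lambda q:np.array(q)/(400/270)+[180,60]
def R(q,z):
    d=ray(c,f(q),z)[:,:2]-e[:2];return (np.c_[d@u,d@v]*1000).round(1)
print("fillet",R([(175,152),(231,152),(177,289),(229,289)],.062),"\nrails",R([(70,148),(331,148),(76,260),(323,261)],.034),"\nbottom far",R([(180,140),(226,140)],.006),"board far",R([(74,132),(327,132)],.006))
E
```

```text
fillet [[ 51.5 -12. ]
 [ 51.5  10.9]
 [ -8.6 -11.9]
 [ -8.6  11.1]] 
rails [[ 49.4 -61.1]
 [ 49.5  57.8]
 [ -4.3 -62.1]
 [ -4.7  57.9]] 
bottom far [[ 49.7 -12. ]
 [ 49.7  11.1]] board far [[ 53.6 -64.8]
 [ 53.7  61.3]]
```

```bash
python3 -c "
from cell import bot
print(bot.sign_off(),bot.sense()['time_s'])"
```

```text
the job is handed in; nothing more can be done
the job is handed in; nothing more can be done
```

The job is done as asked and handed in, at about 35 s on the robot's clock. I parked the leaf on the felt pad and let go. I then moved the rosette to the round seat, the square boss to the square seat and the leaf lengthwise into the long seat. Only after that did I push the pale fillet down into the open joint.

**Last checks:**
- **Rosette:** within about 1 mm of its seat's middle.
- **Square boss:** about 1.5 mm off the middle of its seat.
- **Leaf:** lengthwise, about 2 mm off its seat's midline; I left it there.
- **Fillet:** upright and on the joint's floor. The pressing force rose to 18 N with no further travel. Measured lengths fit a top at 62 mm. It is centred along the gap to about 1–2 mm, with my estimates differing by that much.
- **Jar:** still standing in the final view.
- **Gripper:** open and clear of everything.

**Disagreement:** positions from the scene camera differed from the wrist camera's by about 3–8 mm. I used the wrist camera's for every grasp and placing.

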